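# Unlatch a slide cassette and hold it over the light panel

### The arm

A 7-joint arm with a two-finger parallel gripper is mounted at the origin on the work surface. World frame = base frame: x ahead of the robot, y to its left, z up, the work surface at z = 0. Lengths are in m, angles in rad, forces in N, time in s.
With the tool pointing down it reaches from about 0.35 to 0.9 m from the base axis. Payload 8.1 kg.
Tool frame: the origin (TCP) lies at the very end of the fingers, on their centre line; the grasp point (between the pads) lies 19 mm behind it; x points along the fingers, y is the direction in which the jaws open and shut, and the axes are right-handed (so a half turn about x gives the same grasp; the last joint's range is limited). The gripper opens to 92 mm and grips with 3 to 60 N. Pads are 19 mm wide; open, the fingers measure 130 mm over their backs; the gripper's body (75 mm by 190 mm) begins 47 mm behind the grasp point.
Start: joints at [1.177, 0.434, 0.025, 1.573, -0.012, 1.134, -0.075], TCP at [0.179, -0.599, 0.227] pointing down, gripper open.
Joint ranges: [-2.62, 2.62], [-0.44, 2.09], [-1.27, 1.32], [0.08, 2.57], [-1.32, 4.46], [0.12, 2], [-2.74, 2.74]. Speed limits (rad/s): [2.22, 2.22, 3.01, 3.01, 3.14, 3.14, 3.14].

### API

Orientations are given as a rotation vector (axis times angle).
In Python, from cell import arm gives the robot as it stands.
- The arm moves only by the tool servo_tool, never from a script. Its argument "plan" is a list of rows, each a list of 2 entries, a list of its own where there are three numbers: the shift along the world's x, y, z in cm, then the turn, a rotation vector about the world's x, y, z in degrees. A call has 1 to 12 rows; each row is the pose to reach, as a shift and turn from the pose measured when the call began; what a row does not reach only later rows make up. A row lasts 1/10 s, in which the tool goes at most 50 mm and 8.59 degrees, less where a joint would pass 70% of its speed; a pose out of reach is approached as far as the arm can. A call with a gripper value outside its range is refused whole. "grip" is the opening, from 0 (shut) to 1 (fully open), set as the call begins (left out, the last holds). The fingers move at their own pace and stop on an object; "squeeze" is the grip in N (left out, the last holds). Time passes only in rows, so rows that repeat a pose let the fingers close. It gives the time, the measured TCP pose, the force and the opening at its end, in the units of the state.
- arm.observe(): the state, without advancing time (a new reading comes with each control period).
- arm.get_image(name): name is "scene" or "top"; returns a dict with "frame" (400x640x3 uint8, blue, green, red), "fx", "fy", "cx", "cy" (pixels), "D" ([k1, k2, p1, p2, k3] as OpenCV has them; the pictures are not rectified), "position" and "rotation" of the camera in the world. Camera axes: x right, y down, z forward; pixel columns grow to the right and rows downward; lengths in m; the calibration is good to about 2 mm. A picture is of the moment at which its call begins. There is no depth.
- arm.sign_off(): hands the job in, once; it reports no verdict.
Trained networks look in a picture, given as the dict that the camera call returned (one of the last four; its "shot" number tells which), for a name from the list of things; names that differ only in an ending like _2 or _b are one class to them, and where a whole thing is asked for, a point or a joint stands for the part that bears it (a point fixed in the world has none). Each returns a list of dicts, best first, with "score" (0 to 1); they miss things now and then, are a little off and sometimes report something else, mostly with a low value. They report only what shows in the picture. A call takes as long as a camera call. They do not tell look-alikes from the thing itself.
- arm.search_frame(picture, query): "at" ([column, row] in pixels, amid what is visible of it).
- arm.trace(picture, query): "pixels" (400x640 bool, what is visible of it) and "at" ([column, row] in pixels, amid what is visible of it).
The state is a dict: "clock": time; "joints": joint angles; "dq": joint speeds; "joint_efforts": joint torques, N m; "position": TCP position; "ee_rot": TCP orientation; "force": force on the tool from outside, world axes, zero at the start; "ft_torque": the same for the moment, N m; "width": opening from 0.0 (shut) to 1.0 (fully open).
Only numpy, scipy, OpenCV 4.12 (cv2) and the standard library are available. Lean on these libraries where they do the work, as an engineer would, in place of code of your own. Each camera call takes 0.05 s, during which the arm holds its last target.

### The job

Take the slide cassette with the orange catches out of its drying dock: pinch its two side catches fully together and draw it straight up, gently, never tugging or pressing it hard against the dock. Carry it over to the light panel and finish while still holding it there by the pinched catches, level and still, with its underside about 10 cm above the middle of the panel. Leave the cassette with the blue catches latched in its dock, and do not disturb the tube rack, the reagent bottle or the beaker.

Things in the scene. Friction and masses are not known exactly. Their poses are not given: they have to be found in the camera images.
- orange: cassette to take: white carrier 84 (x) x 34 (y) x 32 mm with four glass slides, a white spine up to 68 mm, about 220 g. Origin: centre of underside, z up. Two orange catches stand on its +y and -y sides, their finger pads 34 mm wide (x), 50 to 76 mm above the underside. Over both pads' outer faces: 51 mm along y sprung out, 35 mm fully pressed. A tooth on each catch locks it down in the dock
- orange_left (a joint): the orange catch on the cassette's +y side: 0 = sprung out (latched), grows as it is pressed inwards, 0.008 m = fully in at its stop; needs about 3 N to start and 8 N fully in, springs back when let go; unlatched beyond about 0.006; a grip of 20 to 40 N is ample, more only drives the cassette into the dock
- orange_right (a joint): the orange catch on the cassette's -y side: 0 = sprung out (latched), grows as it is pressed inwards, 0.008 m = fully in at its stop; needs about 3 N to start and 8 N fully in, springs back when let go; unlatched beyond about 0.006; a grip of 20 to 40 N is ample, more only drives the cassette into the dock
- orange_left_pad (a point): middle of the outer face of the +y orange pad, 63 mm above the cassette's underside; moves with the catch
- orange_right_pad (a point): middle of the outer face of the -y orange pad, 63 mm above the cassette's underside; moves with the catch
- dock_a: fixed dock of the orange cassette: grey block 150 (x) x 110 (y) x 30 mm; origin: centre of underside, on the bench. The cassette stands on its top, axes parallel, between white guides 52 mm high (1 to 1.5 mm play) and steel keeper lips 56 mm high above the bench, reaching 37 mm from the middle in y. With both catches in it comes straight up, clear after 30 mm
- dock_b: the dock that holds the blue cassette; same as dock_a
- blue: the other cassette, identical but with blue catches, latched in its own dock; its pads reach 106 mm above the bench; to be left alone; origin: centre of its underside
- panel: fixed light panel: flat aluminium slab 170 (x) x 130 (y) x 20 mm with a bright white top; origin: centre of its underside, on the bench
- panel_top (a point): centre of the light panel's white top face, 20 mm above the bench
- rack: red tube rack 60 (x) x 140 (y) mm with three capped tubes, 90 mm tall; loose, to be left alone; origin: centre of its underside
- reagent: amber reagent bottle, 64 mm across, 130 mm tall, blue cap; loose, to be left alone; origin: centre of its underside
- beaker: small open glass beaker, 66 mm across, 75 mm tall; loose, to be left alone; origin: centre of its underside
- blue_left (a joint): the blue catch on the blue cassette's +y side, as orange_left; to be left alone
- blue_right (a joint): the blue catch on the blue cassette's -y side, as orange_right; to be left alone
There are look-alikes about, which are no part of the job. What is meant by the panel is not green, and is the smaller of those in its own colour.

How it is judged:
By the outcome, as a careful person would: the job done as asked, in the order asked, and still so for the second after the job is handed in, while the arm keeps its last pose, push and grip.
It also fails if it takes over 40 s, if anything falls off the work surface, if the arm or the gripper's body presses on something with over 40 N, if the wrist force passes 120 N, or if a joint passes its speed limit or range.

## Working session

There is one attempt and no reset: what is moved stays moved. The work goes in short steps, Python scripts to look and compute and a tool call to move; the robot and the scene stay as the last step left them, time stands still between calls to the robot, and variables do not carry over. Pictures are saved under pics/ and viewed, and the job is handed in when it is done.

Besides the shell and the picture viewer there is one more tool, called after "Emit:" as a command line: name --argument value ..., lists and objects as JSON in quotes. servo_tool: Moves the arm, as the interface text tells. Its arguments: {"type":"object","properties":{"plan":{"type":"array","items":{"type":"array"}},"grip":{"type":"number"},"squeeze":{"type":"number"}},"required":["plan"]}

```bash
ls; mkdir -p pics
python3 - <<'E'
from cell import arm
import cv2,numpy as np
s=arm.observe();print(s)
for n in("scene","top"):
    p=arm.get_image(n);cv2.imwrite(f"pics/{n}0.png",p["frame"])
    print(n,{k:p[k] for k in p if k!="frame"})
    for q in("orange","orange_left_pad","orange_right_pad","dock_a","blue","panel","rack","reagent","beaker"):
        print(q,[(np.round(d["at"],1).tolist(),round(d["score"],2)) for d in arm.search_frame(p,q)])
E
```

```text
pics
{'clock': 0.0, 'joints': array([ 1.17740464,  0.43522905,  0.02496742,  1.5741283 , -0.01155684,
        1.13400248, -0.07509877]), 'dq': array([-0.00063098,  0.0003647 ,  0.00094141,  0.00027146,  0.00122687,
       -0.00054052, -0.00052974]), 'joint_efforts': array([-3.11294696e-05, -6.67857599e+01,  9.84789021e-01, -3.14466405e+01,
       -6.05343003e-02,  4.28833324e-02,  1.46165726e-04]), 'position': array([ 0.17897455, -0.59827218,  0.2259291 ]), 'ee_rot': array([ 2.06551976,  0.30410591, -2.06638675]), 'force': array([ 0.3341848 ,  0.5248681 , -0.25122912]), 'ft_torque': array([-0.03807749, -0.0088398 , -0.01751361]), 'width': 0.9986219126176675}
scene {'fx': 414.78604666969323, 'fy': 414.78604666969323, 'cx': 325.251433293633, 'cy': 205.9014319616012, 'D': array([-0.06974742,  0.        ,  0.        ,  0.        ,  0.        ]), 'position': array([ 1.15530387, -0.41919256,  1.19296239]), 'rotation': array([-2.22220798, -1.36173475,  0.41376564]), 'shot': 1}
orange [([405.5, 164.4], 0.51)]
orange_left_pad [([410.9, 162.1], 0.51), ([397.6, 182.0], 0.23)]
orange_right_pad [
[... 299 characters left out ...]
23642052623285, 'fy': 362.23642052623285, 'cx': 313.0213790119604, 'cy': 201.2095834928901, 'D': array([-0.02938015,  0.        ,  0.        ,  0.        ,  0.        ]), 'position': array([ 0.28554897, -0.08949445,  0.96228299]), 'rotation': array([-2.03313499,  2.18960345, -0.22618864]), 'shot': 2}
orange [([177.6, 217.3], 0.78), ([369.4, 207.1], 0.56)]
orange_left_pad [([170.1, 214.4], 0.7)]
orange_right_pad []
dock_a [([188.1, 223.2], 0.73), ([272.9, 168.7], 0.62), ([370.3, 207.1], 0.31)]
blue [([268.9, 153.8], 0.57)]
panel [([404.6, 293.9], 0.81), ([466.2, 193.1], 0.62)]
rack [([182.2, 125.8], 0.79)]
reagent [([367.4, 106.1], 0.7)]
beaker [([183.3, 215.6], 0.73), ([274.4, 243.5], 0.69)]
```

View pics/scene0.png

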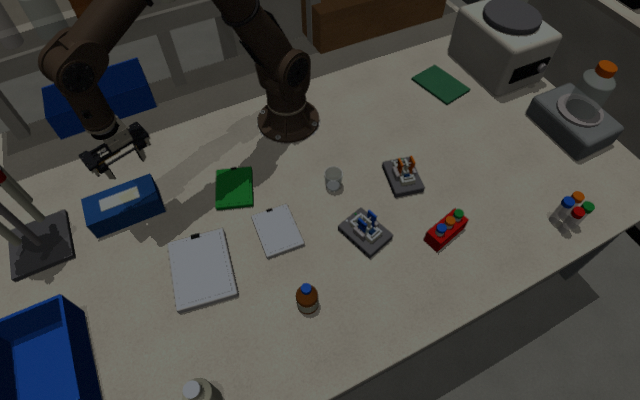

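View pics/top0.png

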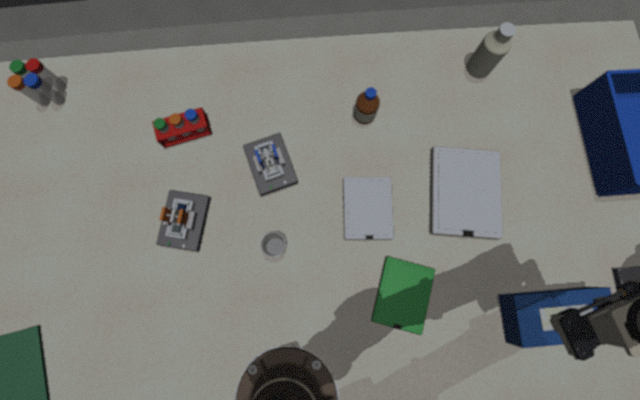

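```bash
cat > h.py <<'E'
import cv2,numpy as np
from scipy.spatial.transform import Rotation as R
def proj(p,X):
    Rm=R.from_rotvec(p["rotation"]).as_matrix() # cam->world
    rv=cv2.Rodrigues(Rm.T)[0]; t=-Rm.T@p["position"]
    K=np.array([[p["fx"],0,p["cx"]],[0,p["fy"],p["cy"]],[0,0,1.]])
    return cv2.projectPoints(np.asarray(X,float).reshape(-1,3),rv,t,K,p["D"])[0][:,0]
def ray(p,uv):
    K=np.array([[p["fx"],0,p["cx"]],[0,p["fy"],p["cy"]],[0,0,1.]])
    n=cv2.undistortPoints(np.asarray(uv,float).reshape(-1,1,2),K,p["D"])[:,0]
    return np.c_[n,np.ones(len(n))]@R.from_rotvec(p["rotation"]).as_matrix().T
def atz(p,uv,z):
    d=ray(p,uv);return p["position"]+d*((z-p["position"][2])/d[:,2])[:,None]
def crop(p,c,w,k,name):
    x,y=int(c[0]),int(c[1]);f=p["frame"][max(0,y-w):y+w,max(0,x-w):x+w]
    cv2.imwrite(name,cv2.convertScaleAbs(cv2.resize(f,None,fx=k,fy=k,interpolation=cv2.INTER_CUBIC),alpha=1.5))
E
python3 - <<'E'
from cell import arm
from h import *
P={n:arm.get_image(n) for n in("scene","top")}
c={"scene":(402,175),"top":(182,220)}
ims=[]
for n in P:
    crop(P[n],c[n],37,8,f"pics/c_{n}.png"); ims.append(cv2.imread(f"pics/c_{n}.png"))
    for q,z in(("panel",.02),("dock_a",.03),("orange",.07),("blue",.07),("rack",.045),("reagent",.065),("beaker",.04)):
        for d in arm.trace(P[n],q):
            m=d["pixels"].astype(np.uint8); cs,_=cv2.findContours(m,0,2)
            r=cv2.minAreaRect(max(cs,key=cv2.contourArea)); b=atz(P[n],cv2.boxPoints(r),z)
            e=b[1]-b[0];f=b[2]-b[1]
            print(n,q,round(d["score"],2),np.round(d["at"]),"ctr",np.round(b.mean(0)[:2],3),"sides",np.round([np.linalg.norm(e),np.linalg.norm(f)],3),"yaw",round(np.degrees(np.arctan2(e[1],e[0])),1))
cv2.imwrite("pics/cc.png",cv2.resize(np.hstack(ims),(800,400)))
E
```

```text
scene panel 0.86 [231. 188.] ctr [ 0.236 -0.313] sides [0.14  0.181] yaw 65.8
scene panel 0.6 [198. 271.] ctr [ 0.486 -0.515] sides [0.205 0.266] yaw 77.5
scene panel 0.49 [410. 163.] ctr [0.436 0.302] sides [0.068 0.021] yaw 141.6
scene dock_a 0.75 [398. 181.] ctr [0.469 0.242] sides [0.121 0.176] yaw 89.6
scene dock_a 0.67 [362. 234.] ctr [0.606 0.006] sides [0.123 0.172] yaw 117.3
scene orange 0.6 [403. 169.] ctr [0.471 0.242] sides [0.057 0.09 ] yaw 63.3
scene blue 0.72 [368. 222.] ctr [0.603 0.02 ] sides [0.075 0.094] yaw 111.5
scene rack 0.61 [447. 227.] ctr [0.724 0.244] sides [0.183 0.075] yaw 104.4
scene rack 0.27 [409. 162.] ctr [0.45  0.289] sides [0.018 0.07 ] yaw 63.3
scene reagent 0.61 [309. 296.] ctr [ 0.74  -0.265] sides [0.064 0.093] yaw 63.1
scene beaker 0.55 [330. 176.] ctr [0.373 0.009] sides [0.061 0.111] yaw 63.0
top panel 0.97 [368. 208.] ctr [ 0.458 -0.245] sides [0.132 0.17 ] yaw -93.1
top panel 0.79 [464. 191.] ctr [ 0.484 -0.513] sides [0.201 0.256] yaw -94.1
top panel 0.71 [404. 296.] ctr [ 0.228 -0.311] sides [0.173 0.138] yaw -19.9
top dock_a 0.97 [275. 170.] ctr [0.593 0.005] sides [0.113 0.161] yaw -74.0
top dock_a 0.95 [190. 224.] ctr [0.46  0.241] sides [0.153 0.121] yaw -11.9
top orange 0.58 [177. 218.] ctr [0.461 0.252] sides [0.087 0.072] yaw -13.4
top orange 0.53 [161. 215.] ctr [0.469 0.273] sides [0.035 0.027] yaw -13.4
top orange 0.22 [274. 149.] ctr [ 0.615 -0.01 ] sides [0.01  0.035] yaw -77.4
top blue 0.72 [269. 155.] ctr [0.593 0.007] sides [0.055 0.089] yaw -74.8
top blue 0.23 [183. 219.] ctr [0.457 0.23 ] sides [0.033 0.025] yaw -14.0
top rack 0.84 [182. 127.] ctr [0.714 0.242] sides [0.152 0.096] yaw -75.7
top reagent 0.78 [370. 105.] ctr [ 0.728 -0.262] sides [0.109 0.064] yaw -22.6
top reagent 0.21 [189. 226.] ctr [0.454 0.229] sides [0.146 0.117] yaw -11.7
top beaker 0.58 [272. 243.] ctr [0.377 0.011] sides [0.064 0.063] yaw -94.2
```

View pics/cc.png

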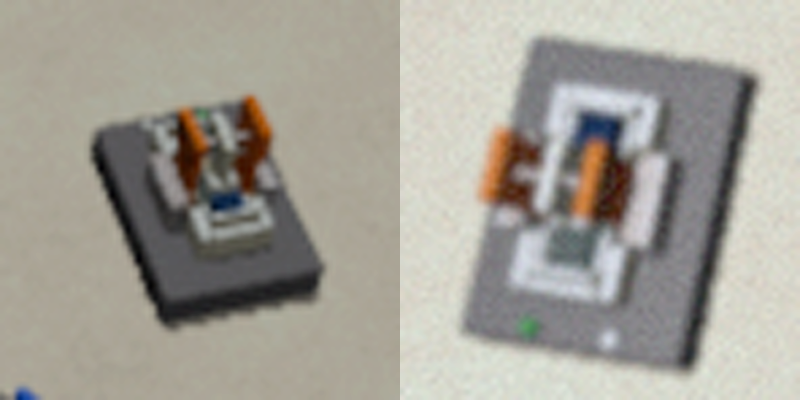

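```bash
cat > fit.py <<'E'
from cell import arm
from h import *
from scipy.optimize import minimize
import itertools
def box(x0,x1,y0,y1,z0,z1): return np.array(list(itertools.product((x0,x1),(y0,y1),(z0,z1))))
DOCK=box(-.075,.075,-.055,.055,0,.03)
PADS=[box(-.017,.017,s*.0255,s*.0215,.08,.106) for s in(1,-1)]
def world(X,q): 
    c,s=np.cos(q[2]),np.sin(q[2]);return X@np.array([[c,s,0],[-s,c,0],[0,0,1]])+[q[0],q[1],0]
def mask(p,X,S=4):
    h=cv2.convexHull(((proj(p,X)+.5)*S).astype(np.float32));m=np.zeros((400*S,640*S),np.uint8)
    cv2.fillConvexPoly(m,np.round(h).astype(np.int32),1);return m
E
python3 - <<'E'
from fit import *
P={n:arm.get_image(n) for n in("scene","top")}
at={"scene":(402,175),"top":(182,220)}
T={}
for n,p in P.items():
    m=np.zeros((400,640),np.uint8)
    d=min(arm.trace(p,"dock_a"),key=lambda d:np.hypot(*(np.array(d["at"])-at[n])))
    m=d["pixels"].astype(np.uint8)
    hsv=cv2.cvtColor(p["frame"],cv2.COLOR_BGR2HSV);o=cv2.inRange(hsv,(5,150,80),(20,255,255))
    w=np.zeros_like(o);x,y=at[n];w[y-30:y+30,x-30:x+30]=1;o=o*w
    cs,_=cv2.findContours(((m>0)|(o>0)).astype(np.uint8),0,2)
    h=cv2.convexHull(np.vstack([c for c in cs if cv2.contourArea(c)>3]))
    M=np.zeros((400,640),np.uint8);cv2.fillConvexPoly(M,h,1);T[n]=cv2.resize(M,None,fx=4,fy=4,interpolation=0)
    print(n,d["at"],M.sum(),o.astype(bool).sum())
def cost(q,ns=("scene","top")):
    c=0
    for n in ns:
        m=mask(P[n],np.vstack([world(DOCK,q)]+[world(b,q) for b in PADS]));c+=1-(m&T[n]).sum()/(m|T[n]).sum()
    return c
for ns in(("scene",),("top",),("scene","top")):
  r=min((minimize(cost,[.46,.241,a],args=(ns,),method="Nelder-Mead",options=dict(initial_simplex=[[.46,.241,a],[.47,.241,a],[.46,.25,a],[.46,.241,a+.1]],xatol=1e-4,fatol=1e-4)) for a in(-.15,-.25)),key=lambda r:r.fun)
  print(ns,r.x,np.degrees(r.x[2]),r.fun)
q=r.x
ims=[]
for n,p in P.items():
    f=cv2.convertScaleAbs(p["frame"],alpha=1.5);x,y=at[n];k=10;f=cv2.resize(f[y-35:y+35,x-35:x+35],None,fx=k,fy=k,interpolation=2)
    for X,col in [(DOCK,(0,255,0))]+[(b,(255,0,255)) for b in PADS]:
        u=((proj(p,world(X,q))-[x-35,y-35]+.5)*k).astype(int)
        for i,j in itertools.combinations(range(8),2):
            if bin(i^j).count("1")==1: cv2.line(f,u[i].tolist(),u[j].tolist(),col,1)
    ims.append(f)
cv2.imwrite("pics/fit.png",cv2.resize(np.hstack(ims),(800,400)))
E
```

```text
scene [396.8, 183.0] 1258 27
top [187.9, 224.6] 2646 65
('scene',) [ 0.46217986  0.24655223 -0.25439927] -14.576004288687006 0.04298144960795558
('top',) [ 0.45995831  0.24415076 -0.23572545] -13.506073683647863 0.03031707769330616
('scene', 'top') [ 0.46087942  0.24520315 -0.23371232] -13.390729625167205 0.08727200130060486
```

View pics/fit.png

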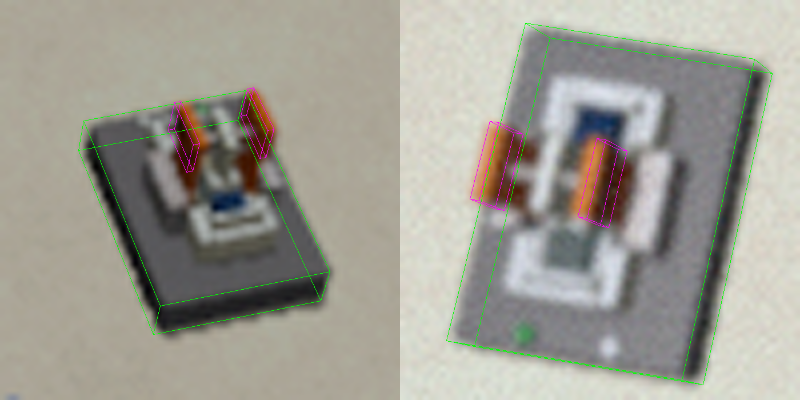

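Run:
```python
from fit import *
s=arm.observe();Rm=R.from_rotvec(s["ee_rot"]).as_matrix();print(Rm.round(3),s["clock"])
yaw=np.radians(-13.4)
for sg in(1,-1):
    x=np.array([0,0,-1.]);y=sg*np.array([-np.sin(yaw),np.cos(yaw),0]);G=np.c_[x,y,np.cross(x,y)]
    print(sg,np.degrees(R.from_matrix(G@Rm.T).as_rotvec()).round(2))
print("shift cm",((np.array([.4605,.2445,.2])-s["position"])*100).round(2))
p=arm.get_image("top")
d=[d for d in arm.trace(p,"panel") if np.hypot(d["at"][0]-369,d["at"][1]-208)<15][0]
cs,_=cv2.findContours(d["pixels"].astype(np.uint8),0,2);r=cv2.minAreaRect(max(cs,key=cv2.contourArea));print(atz(p,cv2.boxPoints(r),.02).round(3),atz(p,[d["at"],r[0]],.02).round(3))
p=arm.get_image("scene")
for d in arm.trace(p,"panel"):
    if np.hypot(d["at"][0]-277,d["at"][1]-230)<20:
        cs,_=cv2.findContours(d["pixels"].astype(np.uint8),0,2);r=cv2.minAreaRect(max(cs,key=cv2.contourArea));print("scene",atz(p,[d["at"],r[0]],.02).round(3))
print("scene at",atz(p,[(277.1,230.5)],.02).round(3))
```

```text
[[-0.     0.287 -0.958]
 [-0.    -0.958 -0.287]
 [-1.     0.     0.   ]] 2.0
1 [  0.     0.   149.94]
-1 [  0.    -0.   -30.06]
shift cm [28.13 84.33 -2.67]
[[ 0.549 -0.184  0.02 ]
 [ 0.539 -0.321  0.02 ]
 [ 0.367 -0.301  0.02 ]
 [ 0.377 -0.168  0.02 ]] [[ 0.451 -0.248  0.02 ]
 [ 0.456 -0.243  0.02 ]]
scene [[ 0.476 -0.249  0.02 ]
 [ 0.468 -0.242  0.02 ]]
scene at [[ 0.469 -0.245  0.02 ]]
```

Emit:
servo_tool --plan '[[[2.3, 3.3, 0.3], [0, 0, 6]], [[4.6, 6.6, 0.6], [0, 0, 12]], [[6.9, 9.9, 0.9], [0, 0, 18]], [[9.2, 13.2, 1.2], [0, 0, 25]], [[11.5, 16.5, 1.5], [0, 0, 32]], [[13.8, 19.8, 1.8], [0, 0, 39]], [[16.1, 23.1, 2], [0, 0, 46]], [[18.4, 26.4, 2], [0, 0, 53]], [[20.7, 29.7, 2], [0, 0, 60]], [[23, 33, 2], [0, 0, 67]], [[25.3, 36.3, 2], [0, 0, 74]], [[27.5, 39.6, 2], [0, 0, 80]]]' --grip 1

```text
clock: 3.4
position: [0.455, -0.2014, 0.247]
ee_rot: [1.12, 1.263, -1.119]
force: [0.4, -0.3, 0.1]
width: 1.0
```

Emit:
servo_tool --plan '[[[0, 3.5, 0], [0, 0, 6]], [[0, 7.5, 0], [0, 0, 12]], [[0, 11.5, 0], [0, 0, 18]], [[0, 15.5, 0], [0, 0, 24]], [[0.2, 19.5, 0], [0, 0, 30]], [[0.2, 23.5, 0], [0, 0, 36]], [[0.3, 27.5, 0], [0, 0, 42]], [[0.3, 31.5, 0], [0, 0, 48]], [[0.4, 35.5, 0], [0, 0, 54]], [[0.4, 39.5, -1], [0, 0, 60]], [[0.5, 42.5, -3], [0, 0, 66]], [[0.5, 44.6, -5], [0, 0, 70]]]'

```text
clock: 4.6
position: [0.4599, 0.2473, 0.1969]
ee_rot: [0.176, 1.562, -0.173]
force: [0.7, -0.4, 0.4]
width: 1.001
```

```bash
cat > view.py <<'E'
from fit import *
import sys
s=arm.observe();Rm=R.from_rotvec(s["ee_rot"]).as_matrix()
print(s["clock"],s["position"].round(4),s["joints"].round(2),"F",s["force"].round(1),"T",s["ft_torque"].round(2),s["width"])
yaw=np.radians(-13.4)
x=np.array([0,0,-1.]);y=np.array([-np.sin(yaw),np.cos(yaw),0]);G=np.c_[x,y,np.cross(x,y)]
print("turn",np.degrees(R.from_matrix(G@Rm.T).as_rotvec()).round(2),"shift cm",((np.array([.4605,.2445,.074])-s["position"])*100).round(2))
P={n:arm.get_image(n) for n in("scene","top")}
ims=[]
for n,p in P.items():
    x,y=proj(p,s["position"])[0].astype(int); w=40;x=max(x,w);y=max(y,w)
    ims.append(cv2.resize(cv2.convertScaleAbs(p["frame"],alpha=1.7)[y-w:y+w,x-w:x+w],(400,400),interpolation=2));print(n,"origin",x-w,y-w)
cv2.imwrite(sys.argv[1],np.hstack(ims))
E
python3 view.py pics/v1.png
```

```text
4.6 [0.4599 0.2473 0.1969] [ 0.04  0.43 -0.85  1.81  0.37  1.06  0.4 ] F [ 0.7 -0.4  0.4] T [-0.   -0.18  0.  ] 1.0005577995039108
turn [-0.12  0.1  -0.65] shift cm [  0.06  -0.28 -12.29]
scene origin 370 101
top origin 113 167
```

View pics/v1.png

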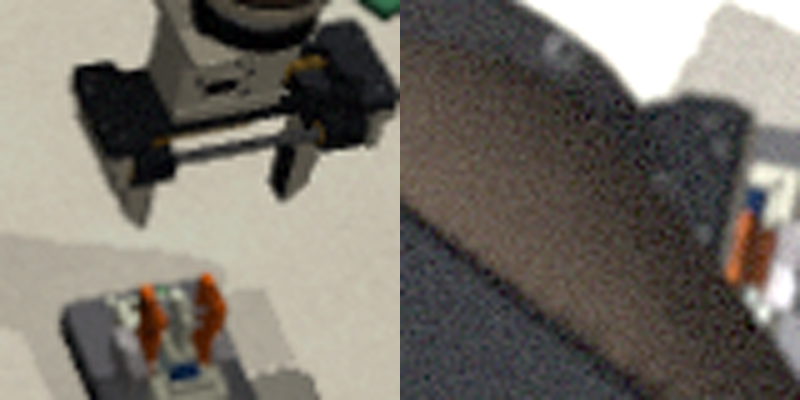

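Emit:
servo_tool --plan '[[[0, -0.2, -2], [0, 0, -0.6]], [[0, -0.3, -5], [0, 0, -0.6]], [[0.1, -0.3, -7], [0, 0, -0.6]], [[0.1, -0.3, -8], [0, 0, -0.6]], [[0.1, -0.3, -8.5], [0, 0, -0.6]], [[0.1, -0.3, -8.5], [0, 0, -0.6]]]'

```text
clock: 5.3
position: [0.4595, 0.2437, 0.1103]
ee_rot: [0.184, 1.566, -0.183]
force: [0.8, -0.9, 0.6]
width: 1.0
```

```bash
python3 view.py pics/v2.png
```

```text
5.3 [0.4595 0.2437 0.1103] [-0.01  0.53 -0.79  1.91  0.47  0.9   0.3 ] F [ 0.8 -0.9  0.6] T [ 0.05 -0.23 -0.02] 1.0000555172783465
turn [-0.05 -0.15 -0.03] shift cm [ 0.1   0.08 -3.63]
scene origin 365 118
top origin 130 174
```

View pics/v2.png

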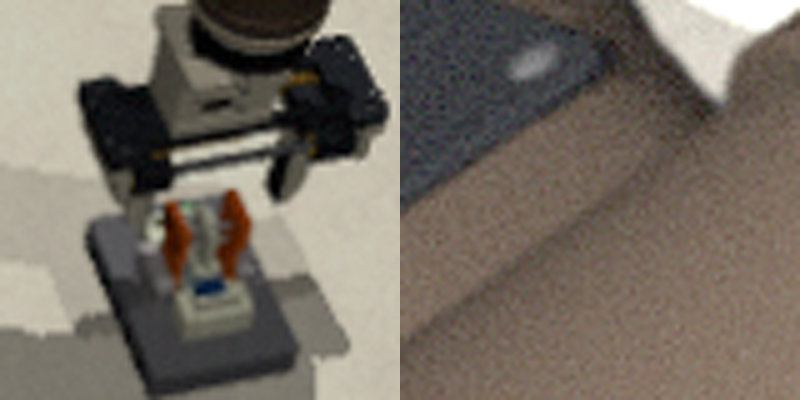

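Emit:
servo_tool --plan '[[[0, 0, -1], [0, 0, 0]], [[0.1, 0.1, -2], [0, 0, 0]], [[0.1, 0.1, -3], [0, 0, 0]], [[0.1, 0.1, -3.5], [0, 0, 0]], [[0.1, 0.1, -3.5], [0, 0, 0]]]'

```text
clock: 5.9
position: [0.4601, 0.2449, 0.0749]
ee_rot: [0.183, 1.566, -0.182]
force: [0.1, -0.0, -0.0]
width: 0.999
```

```bash
python3 view.py pics/v3.png
```

```text
5.9 [0.4601 0.2449 0.0749] [-0.05  0.57 -0.75  1.94  0.52  0.83  0.26] F [ 0.1 -0.  -0. ] T [ 0.11 -0.12 -0.02] 0.9986200778931862
turn [-0.05 -0.19 -0.07] shift cm [ 0.04 -0.04 -0.09]
scene origin 364 125
top origin 135 176
```

View pics/v3.png

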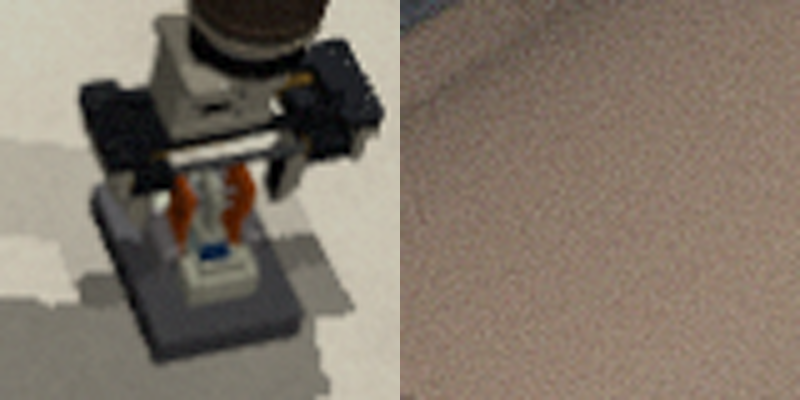

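Emit:
servo_tool --plan '[[[0, 0, 0], [0, 0, 0]], [[0, 0, 0], [0, 0, 0]], [[0, 0, 0], [0, 0, 0]], [[0, 0, 0], [0, 0, 0]], [[0, 0, 0], [0, 0, 0]]]' --grip 0.52 --squeeze 5

```text
clock: 6.5
position: [0.4607, 0.2453, 0.0759]
ee_rot: [0.184, 1.565, -0.182]
force: [0.4, -0.2, -0.3]
width: 0.615
```

```bash
python3 view.py pics/v4.png
```

```text
6.5 [0.4607 0.2453 0.0759] [-0.05  0.57 -0.75  1.94  0.52  0.83  0.26] F [ 0.4 -0.2 -0.3] T [ 0.07 -0.2   0.02] 0.615343168529341
turn [-0.09 -0.11 -0.06] shift cm [-0.02 -0.08 -0.19]
scene origin 364 125
top origin 135 176
```

View pics/v4.png

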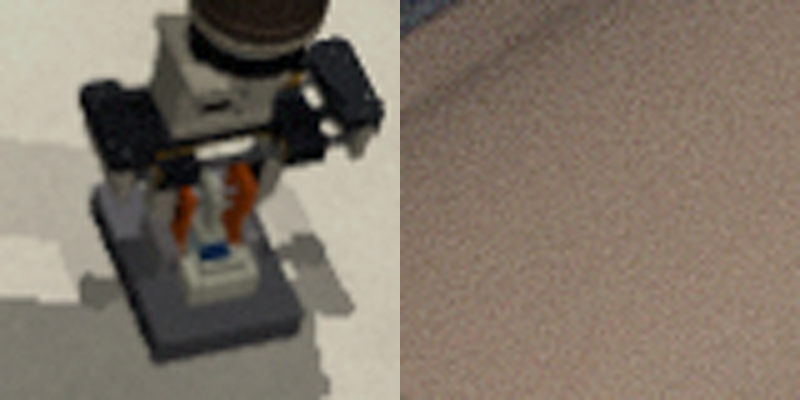

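Emit:
servo_tool --plan '[[[0, 0, 0], [0, 0, 0]], [[0, 0, 0], [0, 0, 0]], [[0, 0, 0], [0, 0, 0]]]'

```text
clock: 6.9
position: [0.4607, 0.2454, 0.0759]
ee_rot: [0.184, 1.565, -0.182]
force: [-0.3, -0.8, 0.6]
width: 0.522
```

```bash
python3 view.py pics/v5.png
```

```text
6.9 [0.4607 0.2454 0.0759] [-0.05  0.57 -0.75  1.94  0.52  0.83  0.26] F [-0.3 -0.8  0.6] T [ 0.03 -0.12  0.06] 0.5220721213572355
turn [-0.1  -0.1  -0.07] shift cm [-0.02 -0.09 -0.19]
scene origin 364 125
top origin 135 176
```

View pics/v5.png

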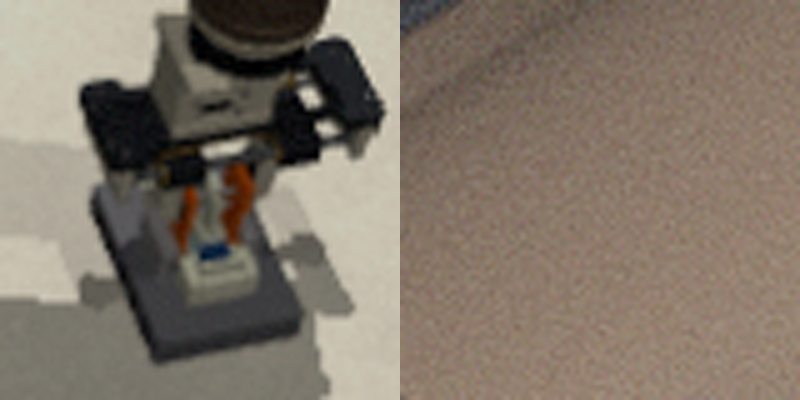

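Emit:
servo_tool --plan '[[[0, 0, 0], [0, 0, 0]], [[0, 0, 0], [0, 0, 0]], [[0, 0, 0], [0, 0, 0]], [[0, 0, 0], [0, 0, 0]]]' --grip 0.43 --squeeze 12

```text
clock: 7.4
position: [0.4607, 0.2454, 0.0759]
ee_rot: [0.184, 1.565, -0.181]
force: [-0.5, -0.4, 1.2]
width: 0.429
```

Emit:
servo_tool --plan '[[[0, 0, 0], [0, 0, 0]], [[0, 0, 0], [0, 0, 0]], [[0, 0, 0], [0, 0, 0]], [[0, 0, 0], [0, 0, 0]], [[0, 0, 0], [0, 0, 0]]]' --grip 0.2 --squeeze 28

```text
clock: 7.9
position: [0.4607, 0.2454, 0.0762]
ee_rot: [0.184, 1.565, -0.182]
force: [-1.4, -1.1, 5.1]
width: 0.361
```

```bash
python3 view.py pics/v6.png
```

```text
7.9 [0.4607 0.2454 0.0762] [-0.05  0.57 -0.75  1.94  0.52  0.83  0.26] F [-1.4 -1.1  5.1] T [-0.21  0.16  0.02] 0.3609759791299012
turn [-0.09 -0.09 -0.06] shift cm [-0.02 -0.09 -0.22]
scene origin 364 125
top origin 135 176
```

View pics/v6.png

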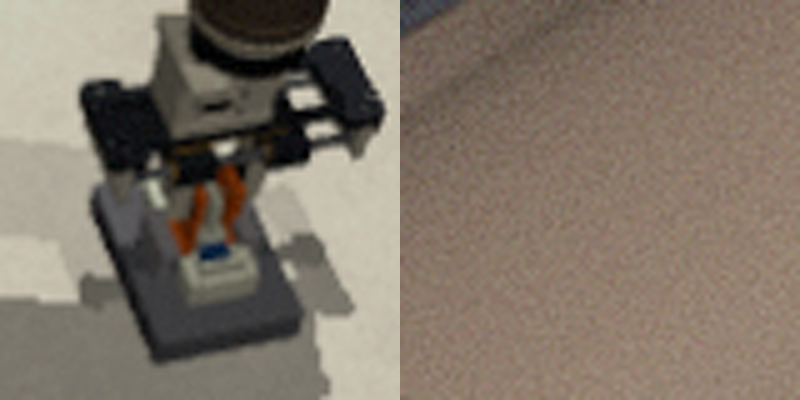

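Emit:
servo_tool --plan '[[[0, 0, 0.1], [0, 0, 0]], [[0, 0, 0.2], [0, 0, 0]], [[0, 0, 0.3], [0, 0, 0]], [[0, 0, 0.4], [0, 0, 0]]]'

```text
clock: 8.4
position: [0.4606, 0.2453, 0.0801]
ee_rot: [0.184, 1.565, -0.182]
force: [-0.3, 0.9, -2.9]
width: 0.356
```

Emit:
servo_tool --plan '[[[0, 0, 0.3], [0, 0, 0]], [[0, 0, 0.6], [0, 0, 0]], [[0, 0, 1.0], [0, 0, 0]], [[0, 0, 1.4], [0, 0, 0]], [[0, 0, 1.8], [0, 0, 0]], [[0, 0, 2.2], [0, 0, 0]]]'

```text
clock: 9.0
position: [0.4606, 0.2453, 0.1025]
ee_rot: [0.184, 1.565, -0.182]
force: [0.6, -0.9, -2.9]
width: 0.358
```

```bash
python3 view.py pics/v7.png
```

```text
9.0 [0.4606 0.2453 0.1025] [-0.02  0.54 -0.78  1.92  0.48  0.88  0.29] F [ 0.6 -0.9 -2.9] T [ 0.1  -0.12 -0.  ] 0.3580002215914576
turn [-0.09 -0.1  -0.07] shift cm [-0.01 -0.08 -2.85]
scene origin 365 120
top origin 131 174
```

View pics/v7.png

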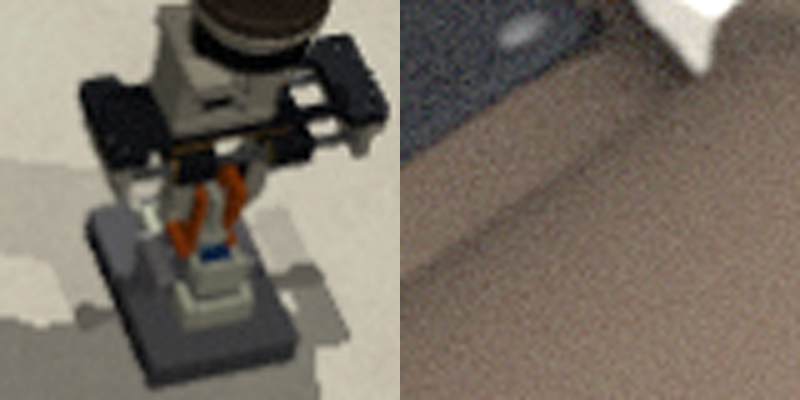

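Emit:
servo_tool --plan '[[[0, 0, 0.5], [0, 0, 0]], [[0, 0, 1.2], [0, 0, 0]], [[0, 0, 2.2], [0, 0, 0]], [[0, 0, 3.5], [0, 0, 0]], [[0, 0, 5], [0, 0, 0]], [[0, 0, 6.5], [0, 0, 0]], [[0, 0, 8], [0, 0, 0]], [[0, 0, 9.3], [0, 0, 0]], [[0, 0, 10.2], [0, 0, 0]], [[0, 0, 10.8], [0, 0, 0]], [[0, 0, 10.8], [0, 0, 0]]]'

```text
clock: 10.2
position: [0.4612, 0.2457, 0.2114]
ee_rot: [0.185, 1.563, -0.181]
force: [-0.7, 0.1, -2.8]
width: 0.355
```

```bash
python3 view.py pics/v8.png
```

```text
10.2 [0.4612 0.2457 0.2114] [ 0.05  0.41 -0.86  1.79  0.35  1.09  0.41] F [-0.7  0.1 -2.8] T [ 0.1  -0.13 -0.01] 0.3550521341885695
turn [-0.14 -0.   -0.05] shift cm [ -0.07  -0.12 -13.74]
scene origin 371 98
top origin 111 165
```

View pics/v8.png

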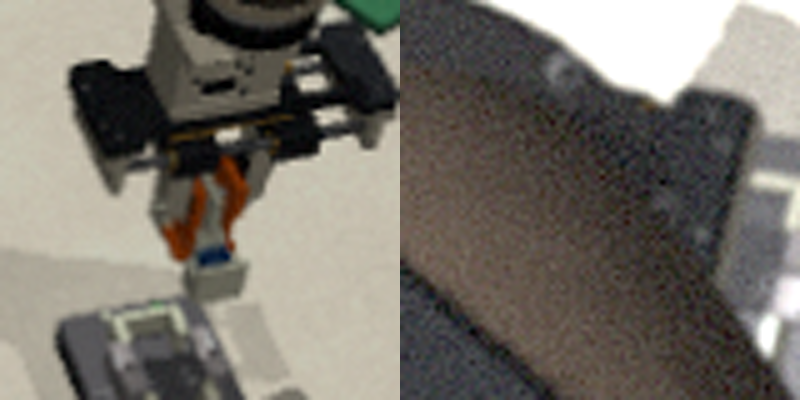

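Emit:
servo_tool --plan '[[[0, -0.7, 0], [0, 0, 0]], [[0, -2.2, 0], [0, 0, 0]], [[0, -4.5, 0], [0, 0, 0]], [[0, -7.2, 0], [0, 0, 0]], [[0, -10, 0], [0, 0, 0]], [[0, -12.8, 0], [0, 0, 0]], [[0, -15.6, 0], [0, 0, 0]], [[0, -18.4, 0], [0, 0, 0]], [[0, -21, 0], [0, 0, 0]], [[0, -23.2, 0], [0, 0, 0]], [[0, -24.6, 0], [0, 0, 0]], [[0, -25, 0], [0, 0, 0]]]'

```text
clock: 11.5
position: [0.4602, -0.0071, 0.2097]
ee_rot: [0.186, 1.566, -0.185]
force: [0.5, 0.4, -3.3]
width: 0.357
```

Emit:
servo_tool --plan '[[[0, -0.7, 0], [0, 0, 0]], [[0, -2.2, 0], [0, 0, 0]], [[0, -4.5, 0], [0, 0, 0]], [[0, -7.2, 0], [0, 0, 0]], [[0, -10, 0], [0, 0, 0]], [[0, -12.8, 0], [0, 0, 0]], [[0, -15.6, 0], [0, 0, 0]], [[0, -18.2, 0], [0, 0, 0]], [[0, -20.6, 0], [0, 0, 0]], [[0, -22.5, 0], [0, 0, 0]], [[0, -23.5, 0], [0, 0, 0]], [[0, -23.9, 0], [0, 0, 0]]]'

```text
clock: 12.7
position: [0.4601, -0.2465, 0.2094]
ee_rot: [0.186, 1.566, -0.185]
force: [-0.0, 0.5, -1.7]
width: 0.357
```

Run:
```python
from fit import *
s=arm.observe();print(s["clock"],s["position"].round(4),s["force"].round(1),s["ft_torque"].round(2),s["width"],s["ee_rot"])
for n in("scene","top"):
    p=arm.get_image(n);cv2.imwrite(f"pics/{n}9.png",cv2.convertScaleAbs(p["frame"],alpha=1.4))
```

```text
12.7 [ 0.4601 -0.2465  0.2094] [-0.   0.5 -1.7] [ 0.1  -0.12 -0.02] 0.35706864306186414 [ 0.18646363  1.56617899 -0.18504268]
```

View pics/scene9.png

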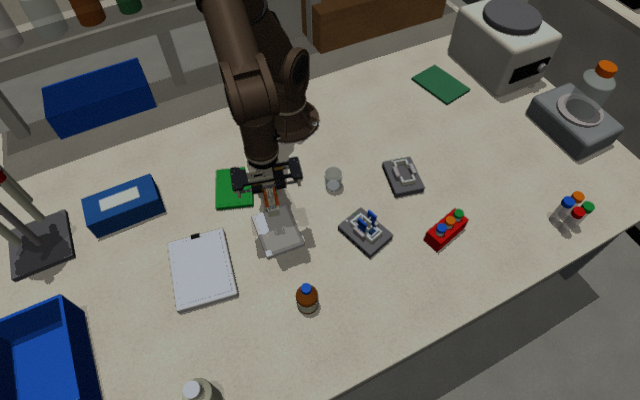

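View pics/top9.png

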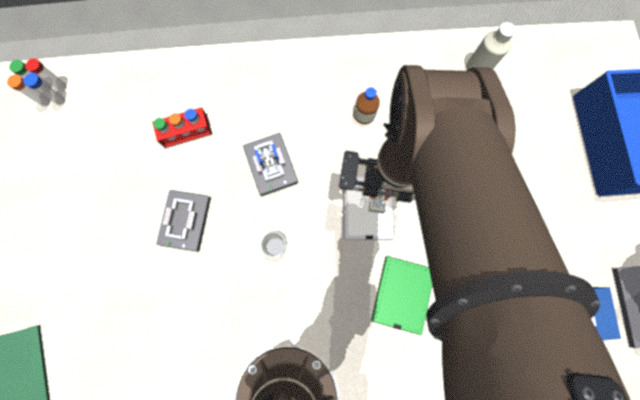

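Run:
```python
from fit import *
from scipy.optimize import minimize
P={}
T={}
seed={"scene":(277,230),"top":(369,208)}
for n in seed:
    p=arm.get_image(n);P[n]=p;f=cv2.imread(f"pics/{n}0.png")
    g=cv2.GaussianBlur(f,(3,3),0)
    x,y=seed[n]
    hsv=cv2.cvtColor(g,cv2.COLOR_BGR2HSV); print(n,hsv[y,x],hsv[y,x+40] )
    d=np.int32(g[...,0])-g[...,2]   # bluish-white vs beige bench
    m=(d>-2).astype(np.uint8)
    w=np.zeros_like(m);w[y-45:y+45,x-42:x+42]=1;m*=w
    k,l,st,c=cv2.connectedComponentsWithStats(cv2.morphologyEx(m,cv2.MORPH_OPEN,np.ones((3,3))));i=l[y,x];print(st[i],c[i])
    T[n]=cv2.resize((l==i).astype(np.uint8),None,fx=4,fy=4,interpolation=0)
B=box(-.085,.085,-.065,.065,0,.02)
def cost(q,ns):
    return sum(1-(m&T[n]).sum()/(m|T[n]).sum() for n in ns for m in[mask(P[n],world(B,q))])
for ns in(("scene",),("top",),("scene","top")):
    r=minimize(cost,[.46,-.244,0],args=(ns,),method="Nelder-Mead",options=dict(initial_simplex=[[.46,-.244,0],[.47,-.244,0],[.46,-.235,0],[.46,-.244,.1]]));print(ns,r.x.round(4),r.fun.round(3))
# cassette underside corners, predicted vs. image
s=arm.observe();c=s["position"];yaw=-13.4*np.pi/180
X=world(box(-.042,.042,-.017,.017,c[2]-.046,c[2]-.014),[c[0],c[1],yaw])
for n,p in P.items():
    x,y=proj(p,X.mean(0))[0].astype(int);w=35;k=10
    f=cv2.resize(cv2.convertScaleAbs(p["frame"],alpha=1.3)[y-w:y+w,x-w:x+w],None,fx=k,fy=k,interpolation=2)
    u=((proj(p,X)-[x-w,y-w]+.5)*k).astype(int)
    for i,j in itertools.combinations(range(8),2):
        if bin(i^j).count("1")==1: cv2.line(f,u[i].tolist(),u[j].tolist(),(0,255,0),1)
    P[n]["o"]=f
cv2.imwrite("pics/c10.png",cv2.resize(np.hstack([P[n]["o"] for n in P]),(800,400)))
```

```text
scene [105  17 123] [ 23  29 115]
[ 252  205   51   52 1689] [276.88158674 230.08407342]
top [109  18 157] [ 38  14 147]
[ 343  177   51   63 3059] [367.74795685 208.03334423]
('scene',) [ 0.454  -0.2426 -0.081 ] 0.103
('top',) [ 0.459  -0.2444 -0.0645] 0.039
('scene', 'top') [ 0.4583 -0.244  -0.0766] 0.148
```

View pics/c10.png

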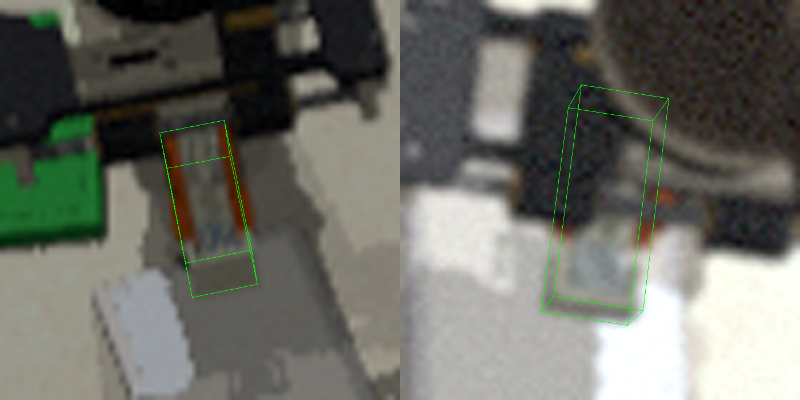

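Emit:
servo_tool --plan '[[[0, 0.1, -0.5], [0, 0, 0]], [[-0.1, 0.2, -1.3], [0, 0, 0]], [[-0.1, 0.2, -2.3], [0, 0, 0]], [[-0.1, 0.2, -3.2], [0, 0, 0]], [[-0.1, 0.2, -3.9], [0, 0, 0]], [[-0.1, 0.2, -4.3], [0, 0, 0]], [[-0.1, 0.2, -4.3], [0, 0, 0]], [[-0.1, 0.2, -4.3], [0, 0, 0]], [[-0.1, 0.2, -4.3], [0, 0, 0]], [[-0.1, 0.2, -4.3], [0, 0, 0]]]'

```text
clock: 13.9
position: [0.4596, -0.2429, 0.1671]
ee_rot: [0.185, 1.565, -0.183]
force: [-0.2, 0.7, -3.1]
width: 0.352
```

Run:
```python
from fit import *
s=arm.observe();c=s["position"];yaw=-13.4*np.pi/180
Rm=R.from_rotvec(s["ee_rot"]).as_matrix()
print(s["clock"],c.round(4),"tool x",Rm[:,0].round(4),s["force"].round(1),s["width"],"dq",np.abs(s["dq"]).max())
X=world(box(-.042,.042,-.017,.017,c[2]-.046,c[2]-.014),[c[0],c[1],yaw]);I=[]
for n in("scene","top"):
    p=arm.get_image(n)
    for q in("blue","rack","reagent","beaker"): print(n,q,[np.round(d["at"]).tolist() for d in arm.search_frame(p,q)[:2]])
    x,y=proj(p,X.mean(0))[0].astype(int);w=35;k=10
    f=cv2.resize(cv2.convertScaleAbs(p["frame"],alpha=1.3)[y-w:y+w,x-w:x+w],None,fx=k,fy=k,interpolation=2)
    u=((proj(p,X)-[x-w,y-w]+.5)*k).astype(int)
    for i,j in itertools.combinations(range(8),2):
        if bin(i^j).count("1")==1: cv2.line(f,u[i].tolist(),u[j].tolist(),(0,255,0),1)
    I.append(f)
cv2.imwrite("pics/c11.png",cv2.resize(np.hstack(I),(800,400)))
```

```text
13.9 [ 0.4596 -0.2429  0.1671] tool x [-0.0023  0.001  -1.    ] [-0.2  0.7 -3.1] 0.3522529984525958 dq 0.0025021366191599072
scene blue [[365.0, 223.0]]
scene rack [[446.0, 229.0], [278.0, 234.0]]
scene reagent [[309.0, 298.0]]
scene beaker [[331.0, 177.0]]
top blue [[268.0, 157.0]]
top rack [[181.0, 126.0]]
top reagent [[366.0, 104.0]]
top beaker [[274.0, 245.0]]
```

View pics/c11.png

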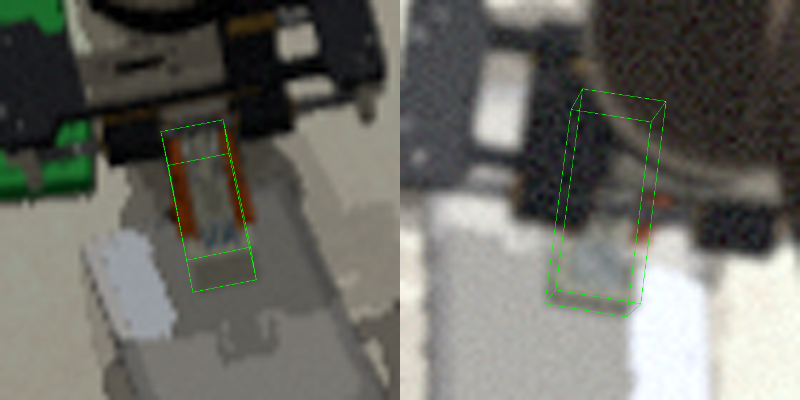

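```bash
python3 -c "
from cell import arm
print(arm.sign_off())"
```

```text
the job is handed in; nothing more can be done
None
```

The orange cassette is out of its dock, and I handed the job in at 13.9 s with the arm still holding it over the small white panel. I pinched both catches with 28 N until the opening was about 33 mm, under the 35 mm given for fully pressed. I drew it straight up slowly. The wrist force readings between moves stayed at about 5 N or less, and after lift-off they showed about its own weight.

**Position:** the tool was at (0.460, -0.243) m. The panel centre, fitted from both cameras, is (0.458, -0.244) m. The underside should be at about 0.121 m, so about 10 cm above the panel's top. That height is worked out from the tool's height when it gripped the cassette in the dock, and the cassette's predicted outline lined up in both views.

**Level and still:** the tool's tilt was about 0.15° and the joint speeds were close to zero.

**Other objects:** the blue cassette, tube rack, reagent bottle and beaker were found within about 3 pixels of where they started. The blue cassette looked still seated in its dock.

**Disagreements:**
- The scene camera alone put the panel centre about 5 mm nearer the robot than the top camera did. I aimed at the combined value, which sits close to the top camera's.
- The network also reported a low-ranked second "rack" at the held cassette, which is a false detection.
- The arm blocked the top camera during the grasp, so I checked the pinch only by the scene camera, the opening and the force readings.

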